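# Build up the electric steamer

## Robot

A 6-joint arm with a two-finger parallel gripper is mounted at the origin on a cart in front of the work surface, level with it; the furniture and walls round the work are solid. World frame = base frame: x ahead of the robot, y to its left, z up, the work surface at z = 0. Lengths are in m, angles in degrees, forces in N, time in s.
With the tool pointing down it reaches from about 0.3 to 0.75 m from the base axis. Payload 8.5 kg.
Tool frame: the origin (TCP) lies at the very end of the fingers, on their centre line; the grasp point (between the pads) lies 19 mm behind it; z points along the fingers, y is the line along which they close (so a half turn about z gives the same grasp; the last joint's range is limited). The gripper opens to 85 mm and grips with 20 to 120 N. Pads are 22 mm wide; open, the fingers measure 114 mm over their backs; the gripper's body (76 mm by 85 mm) begins 54 mm behind the grasp point. The pads swing forward as they close: fully open they stand 13 mm farther back than shut.
Start: joints at [59.857, 21.807, 74.336, -0, 83.858, -12.336], TCP at [0.168, 0.524, 0.231] pointing down, gripper open.
Joint ranges: [-178.18, 178.18], [-50.72, 133.34], [12.68, 142.11], [-81.47, 261.47], [9.98, 163.14], [-165.26, 165.26]. Speed limits (degrees/s): [136.94, 136.94, 180, 180, 180, 180].

## Interface

Orientations are given as a 3x3 rotation matrix whose columns are the frame's x, y, z axes.
In Python, from rig import env gives the robot as it stands.
- The arm moves only by the tool move_arm, never from a script. Its argument "plan" is a list of rows, each a list of 7 numbers: the turn, a rotation vector about the tool's x, y, z in degrees, then the shift along the tool's x, y, z in cm, then the gripper command: -1 is shut, 1 is fully open, values between are in proportion. In form: [[ax, ay, az, tx, ty, tz, jaw], ...]. A call has 1 to 5 rows; each row is the pose to reach, as a shift and turn from the pose commanded when the call began, along the tool's axes at that moment; what a row does not reach only later rows make up. A row lasts 1/10 s, in which the tool goes at most 50 mm and 8.59 degrees, less where a joint would pass 70% of its speed; a pose out of reach is approached as far as the arm can. A call with a gripper value outside its range is refused whole. The fingers move at their own pace and stop on an object; "squeeze" is the grip in N (left out, the last holds). Time passes only in rows, so rows that repeat a pose let the fingers close. It gives the time, the measured TCP pose, the force, the opening and the grip force at its end, in the units of the state.
- env.observe(): the state, without advancing time (a new reading comes with each control period).
- env.get_image(name): name is "scene" or "top" or "wrist"; returns a dict with "color" (400x640x3 uint8, red, green, blue), "fov_y" (degrees; the focal length in pixels is half the picture's height over the tangent of half this angle, whatever the lens; pixels are square), "cx", "cy" (the principal point, pixels), "R" (3x3) and "t" (3): a world point X has camera coordinates R X + t. Camera axes: x right, y down, z forward; pixel columns grow to the right and rows downward; lengths in m; the calibration is good to about 2 mm. The wrist camera is an equidistant fisheye: a pixel r from the principal point sees the ray r / f radians off the axis. A picture is of the moment at which its call begins. There is no depth.
- env.close_job(): hands the job in; it is judged then, once.
Trained networks look in a picture, given as the dict that the camera call returned (one of the last four; its "shot" number tells which), for a name from the list of things; names that differ only in an ending like _2 or _b are one class to them, and where a whole thing is asked for, a point or a joint stands for the part that bears it (a point fixed in the world has none). Each returns a list of dicts, best first, with "conf" (0 to 1); they miss things now and then, are a little off and sometimes report something else, mostly with a low value. They report only what shows in the picture. A call takes as long as a camera call.
- env.outline_of(target, picture): "mask" (400x640 bool, what is visible of it) and "bbox" ([centre column, centre row, width, height] in pixels, round what is visible of it).
- env.tip_of(target, picture): "pixel" ([column, row] in pixels: a listed point, or the origin of a listed thing).
The state is a dict: "time_s": time; "q": joint angles; "qvel": joint speeds; "joint_efforts": joint torques, N m; "position": TCP position; "tool_rot": TCP orientation; "ft_force": force on the tool from outside, world axes, zero at the start; "wrist_torque": the same for the moment, N m; "grip_width": finger opening in m; "gripper_force": force on a finger pad.
Only numpy, scipy, OpenCV 4.12 (cv2) and the standard library are available. Lean on these libraries where they do the work, as an engineer would, in place of code of your own. Each camera call takes 0.05 s, during which the arm holds its last target. There are 200 camera calls.

## Task

Put the freshly washed steamer back together: set the steel basket on the white base and turn it gently until its notches drop over the ribs of the drip tray and it sits fully home. Then put the dome lid on the basket in the same way, its notches over the basket's ribs and fully home. Do not force or drop anything, and leave the other things on the worktop where they are.

Things in the scene. Friction and masses are not known exactly. Their poses are not given: they have to be found in the camera images.
- steamer_base: Round white electric steamer base, 150 mm across, fixed. Origin: centre of its underside; z up; timer dial on its -x side. A grey drip tray (see seat, ribs) lies on top; its front points anywhere within 23 degrees either side of the base's -x: this pose does not tell where; see it or feel for it. The tray resists turning with 0.8 N m, so a lightly pressed basket (under 10 N) slides on it.
- seat (a point): Centre of the drip tray's flat ledge (138 mm across), 64 mm above the base's origin; axes as the base's, not the tray's. A central round collar stands on it: 116 mm outer diameter, 14 mm high, the top 4 mm tapered. A tab sticks out of the tray at its front, to 82 mm from the axis. The basket is home when its origin is here; standing on the ribs it is 8 mm higher, already centred by the collar.
- ribs (a point): Point on the axis at the height of the tops of the tray's three ribs, 8 mm above the seat (6 mm below the collar's top); axes as the base's, not the tray's. The ribs stand on the ledge outside the collar, 10 mm wide, reaching out to 65 mm from the axis: one at the tray's front, in line with its tab, and one 130 degrees to either side of it; so only one orientation fits.
- basket: Loose steel steaming basket, about 0.22 kg, 133 mm across, 92 mm high with its grip. Origin: centre of its underside; z up; front (thumb tab 42 mm up, reaching 79 mm from the axis) at its -x. Its foot is an open skirt, 120 mm inner and 128 mm outer diameter, with three notches in the lower edge, 14 mm wide and 10 mm deep: one under the tab, one 130 degrees to either side.
- basket_grip (a point): Centre of the basket's black flat grip on its central stem, 78 mm above the basket's origin, axes as the basket's: 14 mm thick along x, 46 mm wide along y, 28 mm high along z. The rim round it is 20 mm lower than this point, 109 mm inner diameter.
- basket_top (a point): Centre of the ledge on the basket's rim, 44 mm above the basket's origin, its axes. The rim is shaped like the tray: collar 116 mm across and 14 mm high, the same three ribs 8 mm high, the front one at -x above the tab. The lid is home when its origin is here, tabs in line; on the ribs it stands 8 mm higher. Basket on tray and lid on basket: about 2 mm of play round the collar and beside each rib.
- lid: Loose steel dome lid, about 0.24 kg, 133 mm across, 100 mm high with its grip. Origin: centre of its underside; z up; front (thumb tab 14 mm up, reaching 79 mm from the axis) at its -x; small vent hole on the +x side. The same skirt and three notches as the basket's (front notch under the tab). The dome is 60 mm high.
- lid_grip (a point): Centre of the lid's black flat grip, 86 mm above the lid's origin, axes as the lid's: 14 mm thick along x, 46 mm wide along y, 28 mm high along z. The dome's top is 26 mm below this point.
- pinch_bowl: bystander: small white bowl, 100 mm across, 46 mm high; origin under its centre
- salt_shaker: bystander: glass salt shaker, 44 mm across, 90 mm high; origin under its centre
- garlic: bystander: head of garlic, 60 mm; origin under its centre

How it is judged:
By the outcome, as a careful person would: the job done as asked, in the order asked, and still so for the second after the job is handed in, with the robot touching nothing.
It also fails if it takes over 58 s, if anything falls off the work surface, if the arm or the gripper's body presses on something with over 40 N, if the wrist force passes 120 N, or if a joint passes its speed limit or range.

## Working session

There is one attempt and no reset: what is moved stays moved. The work goes in short steps, Python scripts to look and compute and a tool call to move; the robot and the scene stay as the last step left them, time stands still between calls to the robot, and variables do not carry over. Pictures are saved under pics/ and viewed, at most 11 in all, crops included, and the job is handed in when it is done.

Besides the shell and the picture viewer there is one more tool, called after "Call:" as name([rows], argument=value, ...), one row to a line, values as JSON. move_arm: Moves the arm, as the interface text tells. Its arguments: {"type":"object","properties":{"plan":{"type":"array"},"squeeze":{"type":"number"}},"required":["plan"]}

```bash
ls; mkdir -p pics; cat > h.py <<'E'
import numpy as np, cv2
from rig import env
def ray(p,px,fish=False):
    f=200/np.tan(np.radians(p['fov_y'])/2); u=(px[0]-p['cx'])/f; v=(px[1]-p['cy'])/f
    if fish:
        r=np.hypot(u,v); s=np.sin(r)/r if r>1e-9 else 1; d=np.array([u*s,v*s,np.cos(r)])
    else: d=np.array([u,v,1.])
    R=np.array(p['R']); return -R.T@np.array(p['t']), R.T@d
def at(p,px,z,fish=False):
    c,d=ray(p,px,fish); return c+d*(z-c[2])/d[2]
def proj(p,X,fish=False):
    c=np.array(p['R'])@X+np.array(p['t']); f=200/np.tan(np.radians(p['fov_y'])/2)
    if fish:
        r=np.hypot(c[0],c[1]); th=np.arctan2(r,c[2]); return np.array([p['cx']+f*th*c[0]/r,p['cy']+f*th*c[1]/r])
    return np.array([p['cx']+f*c[0]/c[2],p['cy']+f*c[1]/c[2]])
def tri(rs):
    A=np.zeros((3,3));b=np.zeros(3)
    for c,d in rs:
        d=d/np.linalg.norm(d);M=np.eye(3)-np.outer(d,d);A+=M;b+=M@c
    return np.linalg.solve(A,b)
def save(p,n): cv2.imwrite('pics/'+n,p['color'][:,:,::-1])
E
python3 - <<'E'
from h import *
P={n:env.get_image(n) for n in('scene','top','wrist')}
cv2.imwrite('pics/a.png',cv2.resize(np.vstack([P['scene']['color'],P['top']['color']])[:,:,::-1],(480,600)))
save(P['scene'],'s.png');save(P['top'],'t.png')
for n,p in P.items(): print(n,p['fov_y'],(-np.array(p['R']).T@np.array(p['t'])).round(3))
for t in ['steamer_base','seat','basket','basket_grip','basket_top','lid','lid_grip','pinch_bowl','salt_shaker','garlic']:
    r=[]
    for n in('scene','top','wrist'):
        d=env.tip_of(t,P[n])
        if d: r.append((n,np.round(d[0]['pixel'],1).tolist(),round(d[0]['conf'],2)))
    rs=[ray(P[n],px,n=='wrist') for n,px,c in r if c>.4]
    print(t,r,tri(rs).round(3) if len(rs)>1 else '')
s=env.observe();print(s['time_s'],s['tool_rot'])
E
```

```text
pics
scene 52.91268756475584 [-0.367 -0.694  0.766]
top 49.98701694249189 [ 0.375 -0.029  1.356]
wrist 65.70646984690485 [0.103 0.545 0.373]
steamer_base [('scene', [397.8, 234.9], 0.76), ('top', [394.6, 170.3], 0.68)] [ 0.623 -0.315 -0.011]
seat [('scene', [340.2, 236.5], 0.75), ('top', [399.0, 165.6], 0.8)] [ 0.56  -0.246  0.029]
basket [('scene', [340.5, 251.0], 0.73), ('top', [360.8, 222.9], 0.72), ('wrist', [74.8, 376.5], 0.81)] [ 0.447 -0.208 -0.004]
basket_grip [('scene', [338.7, 229.8], 0.57), ('top', [367.8, 222.3], 0.6)] [ 0.446 -0.208  0.071]
basket_top [('scene', [341.4, 236.3], 0.8), ('top', [366.1, 223.1], 0.96), ('wrist', [67.9, 389.0], 0.82)] [ 0.449 -0.21   0.045]
lid [('scene', [256.5, 204.6], 0.81), ('top', [241.0, 211.7], 0.86), ('wrist', [201.7, 390.4], 0.85)] [ 0.492  0.175 -0.005]
lid_grip [('scene', [253.6, 180.1], 0.92), ('top', [237.6, 213.5], 0.8)] [0.479 0.169 0.098]
pinch_bowl [('scene', [412.8, 285.6], 0.66), ('top', [439.4, 229.7], 0.9), ('wrist', [32.5, 373.2], 0.63)] [ 0.43  -0.45   0.005]
salt_shaker [('top', [450.1, 194.3], 0.49), ('wrist', [47.6, 394.2], 0.34)] 
garlic [('scene', [223.2, 175.0], 0.62), ('top', [161.8, 187.7], 0.6), ('wrist', [75.9, 376.2], 0.59)] [0.397 0.249 0.194]
1.65 [[-9.52096040e-01  3.05799166e-01 -2.65749261e-05]
 [ 3.05799165e-01  9.52096040e-01  1.63514386e-05]
 [ 3.03021382e-05  7.44154976e-06 -1.00000000e+00]]
```

View pics/s.png

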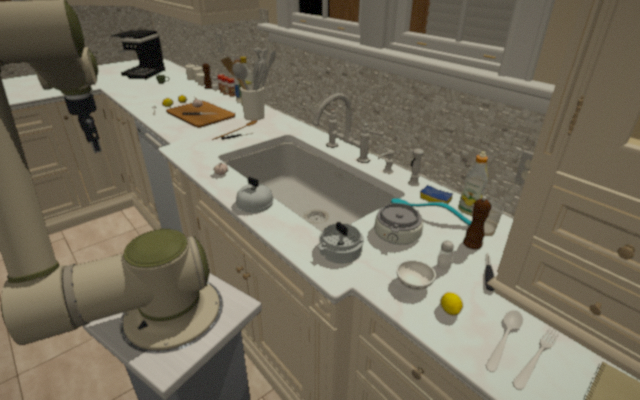

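View pics/t.png

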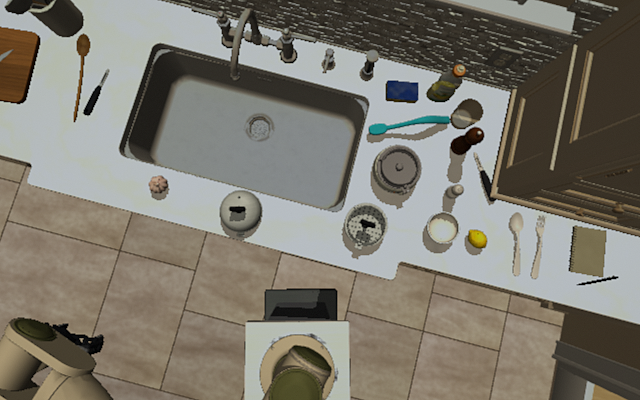

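The scene picture shows the base at (398,225), basket at (340,242), lid at (254,197). The top picture shows the same at (397,170), (366,226), (240,211); there is a shaker at (455,191). I'll zoom in to read the orientations.

```bash
python3 - <<'E'
from h import *
p=env.get_image('top')
c=p['color'][:,:,::-1]
a=cv2.resize(c[140:260,340:430],(450,600),interpolation=cv2.INTER_CUBIC)
b=cv2.resize(c[180:250,205:275],(350,350),interpolation=cv2.INTER_CUBIC)
im=np.zeros((600,800,3),np.uint8);im[:,:450]=a;im[:350,450:]=b
cv2.imwrite('pics/z.png',im)
for t,z in [('seat',.064),('basket_grip',.078),('lid_grip',.086),('basket_top',.044),('lid',0),('steamer_base',0),('salt_shaker',0),('pinch_bowl',0)]:
    for d in env.tip_of(t,p)[:1]: print(t,d['pixel'],round(d['conf'],2),at(p,d['pixel'],z).round(3))
E
```

```text
seat [400.0, 166.2] 0.96 [ 0.622 -0.316  0.064]
basket_grip [367.3, 226.0] 0.74 [ 0.438 -0.21   0.078]
lid_grip [236.4, 208.6] 0.98 [0.49  0.179 0.086]
basket_top [367.9, 226.4] 0.86 [ 0.439 -0.216  0.044]
lid [239.9, 212.6] 0.87 [0.486 0.182 0.   ]
steamer_base [393.5, 170.0] 0.79 [ 0.622 -0.309  0.   ]
salt_shaker [449.4, 192.1] 0.53 [ 0.55  -0.487  0.   ]
pinch_bowl [440.0, 228.5] 0.73 [ 0.433 -0.452  0.   ]
```

View pics/z.png

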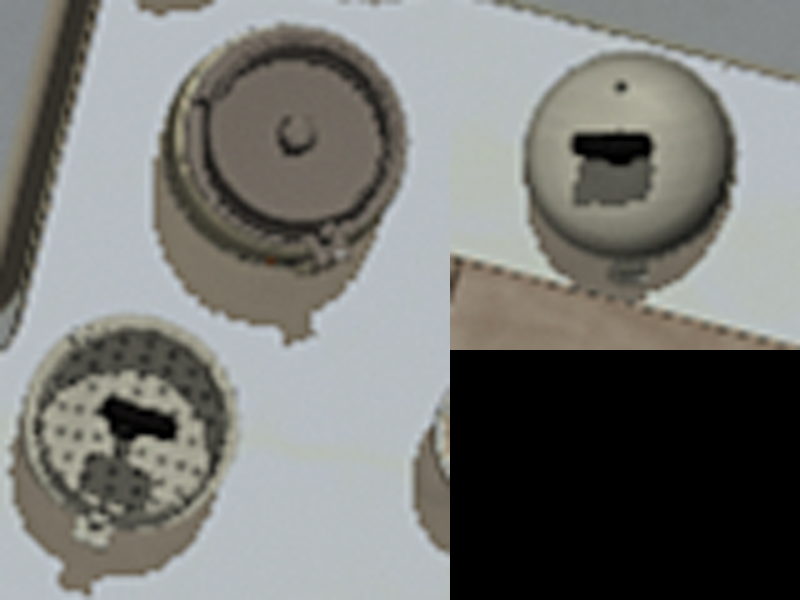

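The top crop shows the tray tab at crop (325,240), about +16° yaw, and the basket tab at (95,527), about -18° yaw. The lid tab is at (630,270), about 0° yaw. I'll go above the basket first.

```bash
cat >> h.py <<'E'
def plan(x,y,z,yaw,n=1,s=None):
    """rows for n equal calls to TCP x,y,z with tool y at world yaw (deg), tool down"""
    s=s or env.observe(); p0=np.array(s['position']);R=np.array(s['tool_rot']); y0=np.degrees(np.arctan2(R[1,1],R[0,1]))
    d=(yaw-y0+180)%360-180; D=(np.array([x,y,z])-p0)/n
    for k in range(n):
        a=np.radians(y0+d*k/n); ty=np.array([np.cos(a),np.sin(a),0]);tz=np.array([0,0,-1.]);tx=np.cross(ty,tz)
        print('az %.1f  t %.2f %.2f %.2f cm'%(-d/n,*(100*D@np.c_[tx,ty,tz])))
E
python3 - <<'E'
from h import *
plan(.445,-.21,.20,-18,4)
E
```

```text
az 22.5  t -12.20 -15.35 0.78 cm
az 22.5  t -17.15 -9.50 0.78 cm
az 22.5  t -19.48 -2.19 0.78 cm
az 22.5  t -18.83 5.44 0.78 cm
```

Call:
move_arm([
  [0,0,22.5,-12.2,-15.35,0.78,1],
  [0,0,22.5,-12.2,-15.35,0.78,0],
  [0,0,22.5,-12.2,-15.35,0.78,0],
  [0,0,22.5,-12.2,-15.35,0.78,0],
])

```text
time_s: 2.5
position: [0.2375, 0.3383, 0.2235]
tool_rot: [[-0.761, 0.649, 0.0], [0.649, 0.761, 0.0], [-0.0, 0.0, -1.0]]
ft_force: [1.5, 0.6, -0.3]
grip_width: 0.0443
gripper_force: 0.0
```

Call:
move_arm([
  [0,0,22.5,-17.15,-9.5,0.78,0],
  [0,0,22.5,-17.15,-9.5,0.78,0],
  [0,0,22.5,-17.15,-9.5,0.78,0],
  [0,0,22.5,-17.15,-9.5,0.78,0],
])

```text
time_s: 2.9
position: [0.307, 0.1549, 0.2159]
tool_rot: [[-0.455, 0.891, 0.001], [0.891, 0.455, 0.0], [-0.0, 0.001, -1.0]]
ft_force: [0.9, 1.0, 0.4]
grip_width: 0.0425
gripper_force: 0.0
```

Call:
move_arm([
  [0,0,22.5,-19.48,-2.2,0.78,0],
  [0,0,22.5,-19.48,-2.2,0.78,0],
  [0,0,22.5,-19.48,-2.2,0.78,0],
  [0,0,22.5,-19.48,-2.2,0.78,0],
])

```text
time_s: 3.3
position: [0.3766, -0.029, 0.2081]
tool_rot: [[-0.078, 0.997, 0.001], [0.997, 0.078, -0.0], [-0.0, 0.001, -1.0]]
ft_force: [1.4, 0.3, 0.6]
grip_width: 0.0429
gripper_force: 0.0
```

Call:
move_arm([
  [0,0,22.5,-18.83,5.44,0.78,0],
  [0,0,22.5,-18.83,5.44,0.78,0],
  [0,0,22.5,-18.83,5.44,0.78,0],
  [0,0,22.5,-18.83,5.44,0.78,0],
  [0,0,22.5,-18.83,5.44,0.78,0],
])

```text
time_s: 3.8
position: [0.447, -0.2144, 0.1993]
tool_rot: [[0.31, 0.951, 0.0], [0.951, -0.31, -0.001], [-0.001, 0.001, -1.0]]
ft_force: [0.7, 0.6, -0.5]
grip_width: 0.0426
gripper_force: 0.0
```

```bash
python3 - <<'E'
from h import *
p=env.get_image('wrist');save(p,'w1.png');s=env.observe()
R=np.array(s['tool_rot']);print(s['time_s'],s['position'],np.degrees(np.arctan2(R[1,1],R[0,1])),s['ft_force'],s['grip_width'])
for t,z in [('basket_grip',.078),('basket_top',.044),('seat',.064),('ribs',.072)]:
    for d in env.tip_of(t,p)[:1]: print(t,d['pixel'],round(d['conf'],2),at(p,d['pixel'],z,True).round(4))
E
```

```text
3.85 [ 0.44609857 -0.21175475  0.19942059] -17.964197908908254 [ 0.01416702  0.12965749 -0.46173687] 0.042943973339234144
basket_grip [319.2, 192.1] 0.93 [ 0.4472 -0.2095  0.078 ]
basket_top [317.5, 184.9] 0.79 [ 0.4451 -0.21    0.044 ]
seat [500.0, 230.7] 0.91 [ 0.6194 -0.3134  0.064 ]
ribs [506.3, 233.2] 0.74 [ 0.6229 -0.3145  0.072 ]
```

View pics/w1.png

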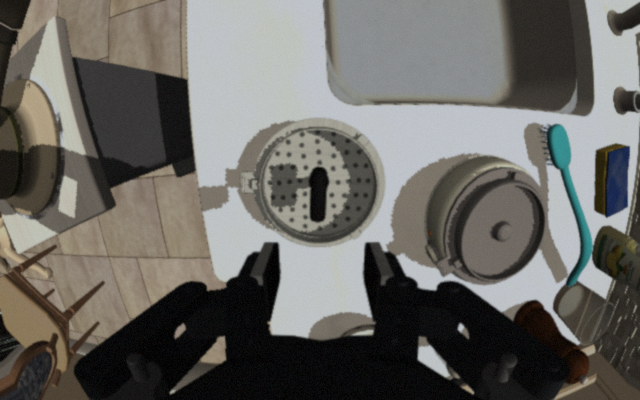

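The wrist view shows the basket grip at (319,194) upright between the fingers, the basket tab at (248,182) and the tray at (490,230) with its tab near (437,268).

```bash
python3 - <<'E'
from h import *
p=env.get_image('wrist')
c=np.array([.4460,-.2097]); t=at(p,(249,182),.042,True)[:2]-c; print('basket tab',np.hypot(*t),np.degrees(np.arctan2(-t[1],-t[0])))
g=p['color'][160:226,300:340].max(2)<45; ys,xs=np.nonzero(g)
a=np.array([at(p,(x+300,y+160),.092,True)[:2] for x,y in zip(xs,ys)]);w,v=np.linalg.eigh(np.cov(a.T));print('grip mid',a.min(0),a.max(0),a.mean(0),v[:,1],w)
cv2.imwrite('pics/w2.png',cv2.resize(p['color'][140:300,400:570,::-1],(680,640))[:600])
plan(.447,-.2095,.059,-18)
E
```

```text
basket tab 0.07366563543115615 -23.44105298680607
grip mid [ 0.43469797 -0.22949592] [ 0.45813294 -0.18533327] [ 0.44677148 -0.20624792] [0.31491372 0.9491203 ] [1.55110428e-05 1.62589300e-04]
az 0.3  t -0.04 0.16 14.15 cm
```

View pics/w2.png

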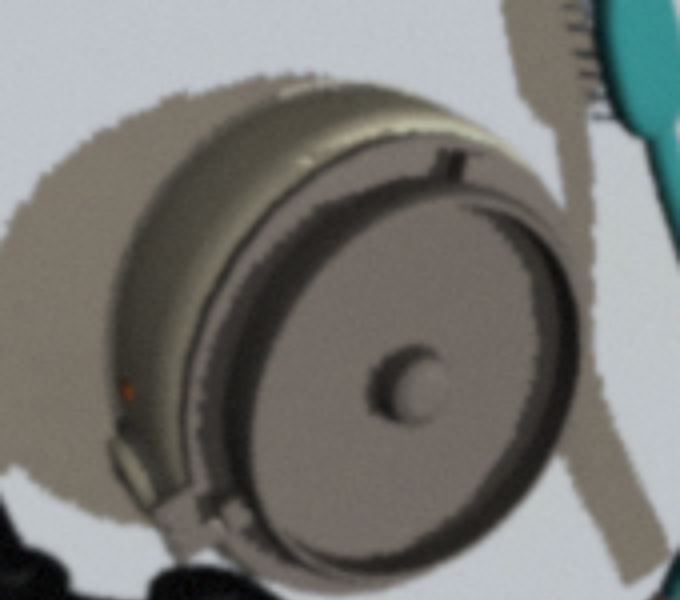

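Call:
move_arm([
  [0,0,0.4,0,0.16,5,0],
  [0,0,0.4,0,0.16,9,0],
  [0,0,0.4,0,0.16,12,0],
  [0,0,0.4,0,0.16,14.1,0],
  [0,0,0.4,0,0.16,14.1,0],
], squeeze=35)

```text
time_s: 4.6
position: [0.4463, -0.2086, 0.0574]
tool_rot: [[0.311, 0.95, -0.004], [0.95, -0.311, 0.003], [0.002, -0.004, -1.0]]
ft_force: [0.1, -0.3, 0.7]
grip_width: 0.0424
gripper_force: 0.0
```

Call:
move_arm([
  [0,0,0,0,0,0,-1],
  [0,0,0,0,0,0,-1],
  [0,0,0,0,0,0,-1],
  [0,0,0,0,0,0,-1],
  [0,0,0,0,0,0,-1],
], squeeze=35)

```text
time_s: 5.1
position: [0.4479, -0.2104, 0.0606]
tool_rot: [[0.312, 0.95, 0.002], [0.95, -0.312, -0.002], [-0.001, 0.003, -1.0]]
ft_force: [-0.1, 1.6, 7.4]
grip_width: 0.0134
gripper_force: 36.4
```

```bash
python3 - <<'E'
from h import *
s=env.observe();print(s['time_s'],s['position'],s['grip_width'],s['gripper_force'],s['ft_force'])
p=env.get_image('top')
for t,z in [('seat',.064),('ribs',.072),('steamer_base',0)]:
    print(t,[(np.round(d['pixel'],1),round(d['conf'],2),at(p,d['pixel'],z).round(4)) for d in env.tip_of(t,p)[:1]])
E
```

```text
5.1 [ 0.44793001 -0.21042422  0.06064475] 0.013355699367906343 36.35622560977936 [-0.07933211  1.58022016  7.43575022]
seat [(array([401.7, 166. ]), 0.66, array([ 0.6228, -0.3213,  0.064 ]))]
ribs [(array([402.1, 165.5]), 0.66, array([ 0.6228, -0.3207,  0.072 ]))]
steamer_base [(array([394.8, 170.3]), 0.95, array([ 0.621, -0.313,  0.   ]))]
```

Call:
move_arm([
  [0,0,0,0,0,-1,-1],
  [0,0,0,0,0,-4,-1],
  [0,0,0,0,0,-8,-1],
  [0,0,0,0,0,-12,-1],
  [0,0,0,0,0,-14,-1],
])

```text
time_s: 5.8
position: [0.4478, -0.2106, 0.2034]
tool_rot: [[0.312, 0.95, 0.004], [0.95, -0.312, -0.004], [-0.002, 0.005, -1.0]]
ft_force: [-0.4, 0.1, -2.6]
grip_width: 0.0133
gripper_force: 35.1
```

Call:
move_arm([
  [0,0,0,0,0,0,-1],
  [0,0,0,0,0,0,-1],
])

```text
time_s: 6.0
position: [0.447, -0.21, 0.199]
tool_rot: [[0.312, 0.95, -0.0], [0.95, -0.312, 0.0], [0.0, -0.0, -1.0]]
ft_force: [0.4, 0.3, -3.0]
grip_width: 0.0134
gripper_force: 35.1
```

```bash
python3 - <<'E'
from h import *
s=env.observe();print(s['time_s'],s['position'],s['grip_width'],s['gripper_force'],s['ft_force'],s['wrist_torque'])
p=env.get_image('wrist')
for t,z in [('seat',.064),('ribs',.072)]:
    print(t,[(np.round(d['pixel'],1),round(d['conf'],2),at(p,d['pixel'],z,True).round(4)) for d in env.tip_of(t,p)[:1]])
# rectified top-down view of the tray at rib height, 0.25mm/px
t=env.get_image('top')
c=np.array([.621,-.316]); n=360; k=.0005
out=[]
for q,f in((p,True),(t,False)):
    m=np.zeros((n,n,2),np.float32)
    for i in range(n):
        for j in range(n): m[i,j]=proj(q,np.array([c[0]+(n/2-i)*k,c[1]+(n/2-j)*k,.072]),f)
    r=cv2.remap(q['color'],m,None,cv2.INTER_CUBIC)
    for a in range(100,260,10):
        pass
    cv2.circle(r,(n//2,n//2),int(.065/k),(255,0,0),1)
    for a in(180,310,50,196,326,66):
        u=np.array([-np.sin(np.radians(a)),-np.cos(np.radians(a))])/k
        cv2.line(r,tuple((n/2+u*.066).astype(int).tolist()),tuple((n/2+u*.088).astype(int).tolist()),(255,0,0) if a in(180,310,50) else (0,200,0),1)
    out.append(r)
cv2.imwrite('pics/r.png',cv2.resize(np.hstack(out)[:,:,::-1],(800,400)))
E
```

```text
6.0 [ 0.44698327 -0.20995511  0.19896286] 0.01342545922748906 35.06761193275452 [ 0.35409991  0.2644963  -2.97840512] [ 0.00343073 -0.00294621  0.00680238]
seat [(array([503.7, 234. ]), 0.57, array([ 0.6232, -0.3147,  0.064 ]))]
ribs [(array([503.4, 231.8]), 0.95, array([ 0.6186, -0.307 ,  0.072 ]))]
```

View pics/r.png

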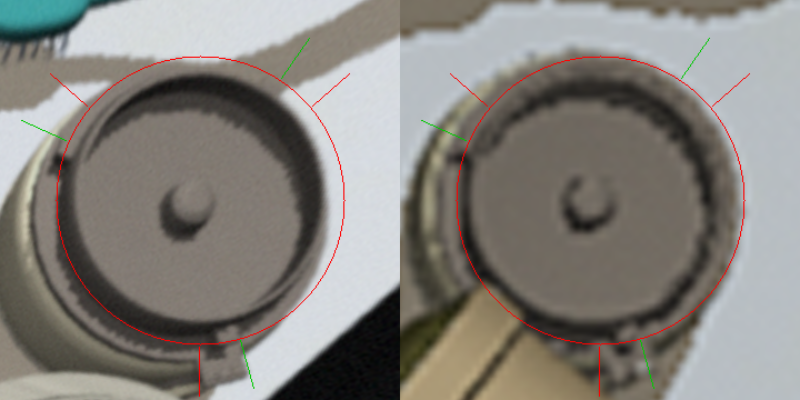

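The rectified view shows the tray's front rib at (228,333) and the left rib at about (60,155). That gives a centre near (0.619,-0.314) and yaw around 16°. I'll approach at 9° and sweep upward.

```bash
python3 - <<'E'
from h import *
plan(.619,-.314,.165,9)
E
```

```text
az -27.2  t -4.50 19.60 3.30 cm
```

Call:
move_arm([
  [0,0,-6,-1,4.5,0,-1],
  [0,0,-13,-2.2,9.5,0,-1],
  [0,0,-20,-3.4,14.5,0.5,-1],
  [0,0,-25,-4.2,18.4,2,-1],
  [0,0,-27.2,-4.5,19.6,3.3,-1],
])

```text
time_s: 6.7
position: [0.6216, -0.3157, 0.1627]
tool_rot: [[-0.159, 0.987, -0.001], [0.987, 0.159, 0.001], [0.001, -0.001, -1.0]]
ft_force: [-0.9, 0.3, -2.3]
grip_width: 0.0135
gripper_force: 35.3
```

Call:
move_arm([
  [0,0,0,0,0,0.5,-1],
  [0,0,0,0,0,1.2,-1],
  [0,0,0,0,0,1.2,-1],
])

```text
time_s: 7.0
position: [0.6186, -0.3135, 0.1535]
tool_rot: [[-0.156, 0.988, -0.002], [0.988, 0.156, 0.001], [0.001, -0.001, -1.0]]
ft_force: [-0.1, -0.1, -1.9]
grip_width: 0.0135
gripper_force: 35.3
```

```bash
python3 - <<'E'
from h import *
s=env.observe();print(s['time_s'],s['position'],s['ft_force'],s['wrist_torque'])
t=env.get_image('top');w=env.get_image('wrist');c=env.get_image('scene')
a=cv2.resize(t['color'][120:220,345:445],(400,400),interpolation=cv2.INTER_CUBIC);b=cv2.resize(c['color'][170:270,340:440],(400,400),interpolation=cv2.INTER_CUBIC)
cv2.imwrite('pics/p1.png',np.hstack([a,b])[:,:,::-1])
plan(.619,-.314,.142,9)
E
```

```text
7.0 [ 0.61858087 -0.31354934  0.15347521] [-0.05435421 -0.11095319 -1.85618302] [-0.02324316  0.01555261 -0.01845453]
az -0.0  t 0.01 -0.02 1.33 cm
```

View pics/p1.png

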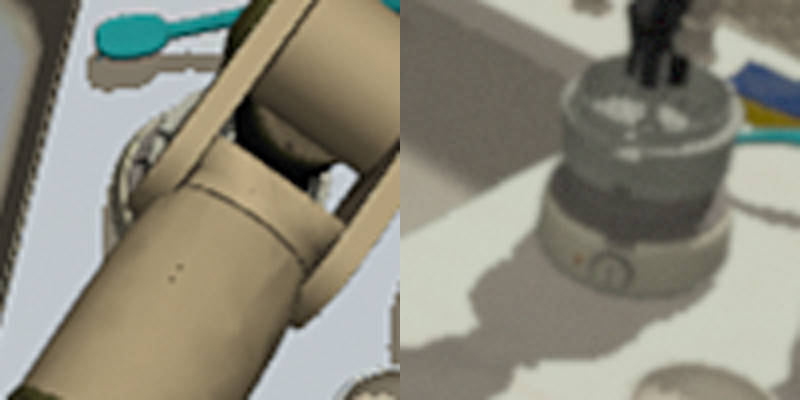

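The scene view (right half) shows the basket centred over the base, with its edges at about 565–740 against the base's 540–730. The camera looks from the left and below, so that agrees. I'll go down in guarded steps.

Call:
move_arm([
  [0,0,0,0,0,0.5,-1],
  [0,0,0,0,0,1.0,-1],
  [0,0,0,0,0,1.3,-1],
  [0,0,0,0,0,1.3,-1],
])

```text
time_s: 7.55
position: [0.6192, -0.3141, 0.1404]
tool_rot: [[-0.156, 0.988, -0.001], [0.988, 0.156, 0.001], [0.001, -0.001, -1.0]]
ft_force: [0.2, -0.1, -1.5]
grip_width: 0.0134
gripper_force: 35.3
```

Call:
move_arm([
  [0,0,0,0,0,0.2,-1],
  [0,0,0,0,0,0.4,-1],
  [0,0,0,0,0,0.4,-1],
])

```text
time_s: 7.85
position: [0.6194, -0.3142, 0.1368]
tool_rot: [[-0.156, 0.988, -0.0], [0.988, 0.156, 0.0], [0.0, -0.0, -1.0]]
ft_force: [-0.4, -0.3, -1.5]
grip_width: 0.0136
gripper_force: 35.3
```

Call:
move_arm([
  [0,0,0,0,0,0.2,-1],
  [0,0,0,0,0,0.4,-1],
  [0,0,0,0,0,0.4,-1],
])

```text
time_s: 8.15
position: [0.6194, -0.3141, 0.1329]
tool_rot: [[-0.156, 0.988, -0.0], [0.988, 0.156, 0.0], [0.0, -0.0, -1.0]]
ft_force: [-0.8, -0.1, -2.3]
grip_width: 0.0134
gripper_force: 35.3
```

Call:
move_arm([
  [0,0,0,0,0,0.15,-1],
  [0,0,0,0,0,0.15,-1],
])

```text
time_s: 8.35
position: [0.6195, -0.3142, 0.1326]
tool_rot: [[-0.156, 0.988, 0.001], [0.988, 0.156, -0.001], [-0.001, 0.001, -1.0]]
ft_force: [-2.9, 2.3, 4.2]
grip_width: 0.0135
gripper_force: 36.1
```

It's standing on the ribs at the expected height (0.1326 m). Now a gentle turn.

Call:
move_arm([
  [0,0,-1,0,0,0,-1],
  [0,0,-2,0,0,0,-1],
  [0,0,-3,0,0,0,-1],
  [0,0,-4,0,0,0,-1],
])

```text
time_s: 8.75
position: [0.6201, -0.3142, 0.1321]
tool_rot: [[-0.226, 0.974, 0.002], [0.974, 0.226, -0.0], [-0.001, 0.002, -1.0]]
ft_force: [1.9, 2.1, 5.6]
grip_width: 0.0135
gripper_force: 37.2
```

Call:
move_arm([
  [0,0,-1,0,0,0,-1],
  [0,0,-2,0,0,0,-1],
  [0,0,-2,0,0,0,-1],
])

```text
time_s: 9.05
position: [0.619, -0.3139, 0.1305]
tool_rot: [[-0.26, 0.966, -0.002], [0.966, 0.26, 0.001], [0.002, -0.002, -1.0]]
ft_force: [1.1, 2.7, -1.1]
grip_width: 0.0135
gripper_force: 35.5
```

It dropped at about 15°. Easing it down to the seat.

Call:
move_arm([
  [0,0,-0.3,0,0,0.2,-1],
  [0,0,-0.5,0,0,0.4,-1],
  [0,0,-0.5,0,0,0.5,-1],
])

```text
time_s: 9.35
position: [0.6191, -0.314, 0.1259]
tool_rot: [[-0.267, 0.964, -0.001], [0.964, 0.267, 0.001], [0.001, -0.001, -1.0]]
ft_force: [0.2, 3.2, 0.3]
grip_width: 0.0135
gripper_force: 35.6
```

Call:
move_arm([
  [0,0,0,0,0,0.15,-1],
  [0,0,0,0,0,0.25,-1],
  [0,0,0,0,0,0.25,-1],
])

```text
time_s: 9.65
position: [0.6193, -0.3138, 0.1248]
tool_rot: [[-0.267, 0.964, -0.0], [0.964, 0.267, 0.0], [0.0, -0.0, -1.0]]
ft_force: [-2.2, 6.4, 4.7]
grip_width: 0.0134
gripper_force: 36.3
```

Call:
move_arm([
  [0,0,0,0,0,-0.15,-1],
  [0,0,0,0,0,-0.15,0],
  [0,0,0,0,0,-0.15,0],
  [0,0,0,0,0,-0.15,0],
  [0,0,0,0,0,-0.15,0],
])

```text
time_s: 10.15
position: [0.6195, -0.3146, 0.1257]
tool_rot: [[-0.267, 0.964, 0.0], [0.964, 0.267, -0.001], [-0.001, 0.0, -1.0]]
ft_force: [0.1, 1.0, -0.4]
grip_width: 0.0427
gripper_force: 0.0
```

Call:
move_arm([
  [0,0,0,0,0,-2,0],
  [0,0,0,0,0,-6,0],
  [0,0,0,0,0,-10,0],
  [0,0,0,0,0,-12,0],
])

```text
time_s: 10.55
position: [0.6199, -0.3147, 0.2499]
tool_rot: [[-0.267, 0.964, 0.005], [0.964, 0.267, -0.004], [-0.005, 0.003, -1.0]]
ft_force: [0.1, 0.1, 0.3]
grip_width: 0.0426
gripper_force: 0.0
```

```bash
python3 - <<'E'
from h import *
w=env.get_image('wrist');save(w,'w3.png')
s=env.observe();print(s['time_s'],s['position'],s['ft_force'])
for t,z in [('basket_grip',.142),('basket_top',.108),('basket',.064),('seat',.064)]:
    print(t,[(np.round(d['pixel'],1),round(d['conf'],2),at(w,d['pixel'],z,True).round(4)) for d in env.tip_of(t,w)[:1]])
plan(.488,.178,.23,0,3)
E
```

```text
10.6 [ 0.62034272 -0.31500533  0.25219598] [-1.26190341  0.21884893  2.01003973]
basket_grip [(array([319. , 198.1]), 0.56, array([ 0.6185, -0.3129,  0.142 ]))]
basket_top [(array([319.7, 188.9]), 0.68, array([ 0.6191, -0.3131,  0.108 ]))]
basket [(array([321.5, 180.7]), 0.9, array([ 0.6214, -0.3141,  0.064 ]))]
seat []
az 5.2  t 16.97 0.17 0.46 cm
az 5.2  t 16.92 -1.36 0.46 cm
az 5.2  t 16.73 -2.88 0.46 cm
```

View pics/w3.png

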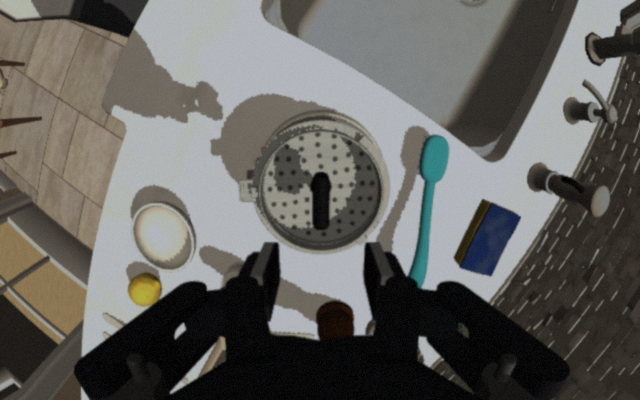

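The wrist view shows the basket level on the tray, its grip at (319,200) and tab at (247,192). On to the lid.

Call:
move_arm([
  [0,0,5.2,16.97,0.17,0.46,0],
  [0,0,5.2,16.97,0.17,0.46,0],
  [0,0,5.2,16.97,0.17,0.46,0],
  [0,0,5.2,16.97,0.17,0.46,0],
])

```text
time_s: 11.2
position: [0.5741, -0.1462, 0.2397]
tool_rot: [[-0.181, 0.983, -0.003], [0.983, 0.181, 0.002], [0.003, -0.003, -1.0]]
ft_force: [0.5, -0.9, 0.6]
grip_width: 0.0428
gripper_force: 0.0
```

Call:
move_arm([
  [0,0,5.2,16.92,-1.36,0.46,0],
  [0,0,5.2,16.92,-1.36,0.46,0],
  [0,0,5.2,16.92,-1.36,0.46,0],
  [0,0,5.2,16.92,-1.36,0.46,0],
])

```text
time_s: 11.6
position: [0.5301, 0.0174, 0.2351]
tool_rot: [[-0.092, 0.996, -0.003], [0.996, 0.092, 0.001], [0.002, -0.003, -1.0]]
ft_force: [0.8, -0.9, -0.3]
grip_width: 0.0429
gripper_force: 0.0
```

Call:
move_arm([
  [0,0,5.2,16.73,-2.88,0.46,0],
  [0,0,5.2,16.73,-2.88,0.46,0],
  [0,0,5.2,16.73,-2.88,0.46,0],
  [0,0,5.2,16.73,-2.88,0.46,0],
  [0,0,5.2,16.73,-2.88,0.46,0],
])

```text
time_s: 12.1
position: [0.4871, 0.1801, 0.2304]
tool_rot: [[-0.002, 1.0, -0.003], [1.0, 0.002, -0.0], [-0.0, -0.003, -1.0]]
ft_force: [-0.2, -0.4, -0.3]
grip_width: 0.0427
gripper_force: 0.0
```

```bash
python3 - <<'E'
from h import *
w=env.get_image('wrist');save(w,'w4.png')
s=env.observe();R=np.array(s['tool_rot']);print(s['time_s'],s['position'],np.degrees(np.arctan2(R[1,1],R[0,1])))
for t,z in [('lid_grip',.086),('lid',0)]:
    print(t,[(np.round(d['pixel'],1),round(d['conf'],2),at(w,d['pixel'],z,True).round(4)) for d in env.tip_of(t,w)[:1]])
g=w['color'][165:232,295:345].max(2)<40; n,l,st,_=cv2.connectedComponentsWithStats(g.astype(np.uint8));k=1+st[1:,4].argmax();ys,xs=np.nonzero(l==k);print(st[k])
a=np.array([at(w,(x+295,y+165),.1,True)[:2] for x,y in zip(xs,ys)]);e,v=np.linalg.eigh(np.cov(a.T));print('grip',a.min(0),a.max(0),a.mean(0),v[:,1])
E
```

```text
12.15 [0.4878071  0.17859743 0.23056934] 0.021492474148316076
lid_grip [(array([325. , 197.6]), 0.85, array([0.4908, 0.1736, 0.086 ]))]
lid [(array([322.8, 178.5]), 0.85, array([0.4888, 0.1748, 0.    ]))]
[ 19   6  20  49 679]
grip [0.48068546 0.15672768] [0.4978788  0.20188965] [0.48938895 0.17999162] [-0.01407584  0.99990093]
```

View pics/w4.png

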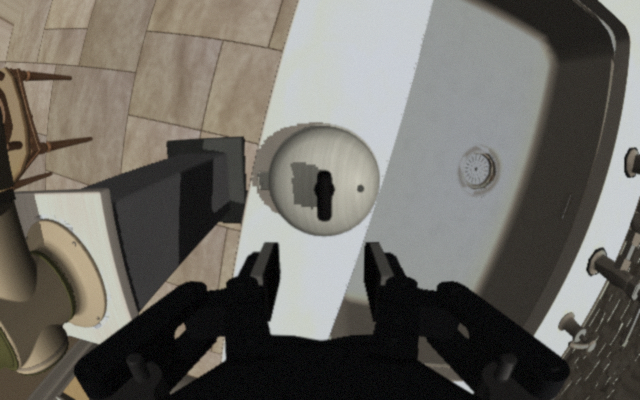

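The wrist view shows the lid's grip at (324,195), its vent at (360,188) and its tab at (262,183). The yaw is about 0°.

Call:
move_arm([
  [0,0,-0.7,-0.15,0.2,5,0],
  [0,0,-0.7,-0.15,0.2,10,0],
  [0,0,-0.7,-0.15,0.2,14,0],
  [0,0,-0.7,-0.15,0.2,16.3,0],
  [0,0,-0.7,-0.15,0.2,16.3,0],
])

```text
time_s: 12.75
position: [0.4893, 0.1748, 0.0659]
tool_rot: [[-0.008, 1.0, -0.007], [1.0, 0.008, -0.001], [-0.001, -0.007, -1.0]]
ft_force: [0.2, 1.3, -0.0]
grip_width: 0.0429
gripper_force: 0.0
```

Call:
move_arm([
  [0,0,0,0,0,0,-1],
  [0,0,0,0,0,0,-1],
  [0,0,0,0,0,0,-1],
  [0,0,0,0,0,0,-1],
  [0,0,0,0,0,0,-1],
], squeeze=35)

```text
time_s: 13.25
position: [0.4916, 0.1761, 0.0704]
tool_rot: [[-0.01, 1.0, 0.003], [1.0, 0.01, -0.0], [-0.0, 0.003, -1.0]]
ft_force: [-0.2, -3.7, 6.8]
grip_width: 0.0137
gripper_force: 35.5
```

```bash
python3 - <<'E'
from h import *
s=env.observe();R=np.array(s['tool_rot']);print(s['time_s'],s['position'],np.degrees(np.arctan2(R[1,1],R[0,1])),s['ft_force'],s['grip_width'])
E
```

```text
13.25 [0.49162746 0.17612124 0.0703621 ] 0.5967518811753867 [-0.24920138 -3.68823382  6.7758181 ] 0.013715691877749967
```

Call:
move_arm([
  [0,0,0,0,0,-1,-1],
  [0,0,0,0,0,-5,-1],
  [0,0,0,0,0,-10,-1],
  [0,0,0,0,0,-15,-1],
  [0,0,0,0,0,-20,-1],
])

```text
time_s: 13.75
position: [0.4897, 0.1765, 0.2715]
tool_rot: [[-0.011, 1.0, -0.0], [1.0, 0.011, 0.0], [0.0, -0.0, -1.0]]
ft_force: [1.0, -0.1, -3.6]
grip_width: 0.0133
gripper_force: 35.0
```

Call:
move_arm([
  [0,0,0,0,0,-0.5,-1],
  [0,0,0,0,0,-0.5,-1],
])

```text
time_s: 13.95
position: [0.4904, 0.1765, 0.275]
tool_rot: [[-0.011, 1.0, 0.002], [1.0, 0.011, 0.0], [0.0, 0.002, -1.0]]
ft_force: [-0.2, 0.2, -3.7]
grip_width: 0.0133
gripper_force: 35.1
```

```bash
python3 - <<'E'
from h import *
s=env.observe();print(s['time_s'],s['position'],s['ft_force'],s['gripper_force'])
plan(.619,-.3145,.265,8,3)
E
```

```text
13.95 [0.49040806 0.17652454 0.27497964] [-0.15839457  0.17384487 -3.73521453] 35.08699178695679
az -2.5  t -16.41 4.11 0.33 cm
az -2.5  t -16.57 3.40 0.33 cm
az -2.5  t -16.70 2.69 0.33 cm
```

Call:
move_arm([
  [0,0,-2.5,-4,1,0.1,-1],
  [0,0,-2.5,-8.5,2.1,0.2,-1],
  [0,0,-2.5,-12.5,3.1,0.3,-1],
  [0,0,-2.5,-16.4,4.1,0.33,-1],
])

```text
time_s: 14.35
position: [0.5326, 0.0114, 0.2682]
tool_rot: [[-0.054, 0.999, -0.005], [0.999, 0.054, 0.001], [0.001, -0.005, -1.0]]
ft_force: [-0.0, 1.1, -1.9]
grip_width: 0.0138
gripper_force: 35.0
```

Call:
move_arm([
  [0,0,-2.5,-4.3,0.9,0.1,-1],
  [0,0,-2.5,-8.6,1.8,0.2,-1],
  [0,0,-2.5,-12.6,2.6,0.3,-1],
  [0,0,-2.5,-16.6,3.4,0.33,-1],
])

```text
time_s: 14.75
position: [0.5756, -0.1525, 0.2645]
tool_rot: [[-0.097, 0.995, -0.005], [0.995, 0.097, 0.002], [0.003, -0.004, -1.0]]
ft_force: [0.5, 0.1, -3.0]
grip_width: 0.0136
gripper_force: 35.0
```

Call:
move_arm([
  [0,0,-2.5,-4.5,0.7,0.1,-1],
  [0,0,-2.5,-9,1.5,0.2,-1],
  [0,0,-2.5,-13.5,2.2,0.3,-1],
  [0,0,-2.5,-16.2,2.6,0.33,-1],
  [0,0,-2.5,-16.7,2.7,0.33,-1],
])

```text
time_s: 15.25
position: [0.6187, -0.3176, 0.2596]
tool_rot: [[-0.138, 0.99, -0.005], [0.99, 0.138, 0.003], [0.004, -0.005, -1.0]]
ft_force: [-0.1, 0.3, -2.5]
grip_width: 0.0137
gripper_force: 35.0
```

```bash
python3 - <<'E'
from h import *
c=env.get_image('scene')
s=env.observe();print(s['time_s'],s['position'],s['ft_force'],s['wrist_torque'])
b=cv2.resize(c['color'][120:270,320:460],(560,600),interpolation=cv2.INTER_CUBIC)
cv2.imwrite('pics/p2.png',b[:,:,::-1])
plan(.619,-.3145,.195,8)
E
```

```text
15.3 [ 0.6188842  -0.31652305  0.26015628] [-0.34343098 -0.45676077 -3.48659222] [-0.02468698  0.03900074 -0.00225942]
az -0.0  t 0.20 0.04 6.52 cm
```

View pics/p2.png

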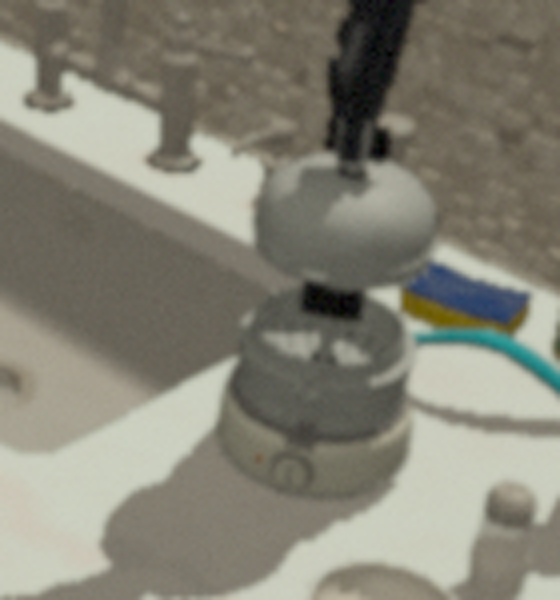

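The lid hangs level above the seated basket, with its centre at about (348,215) and the basket's at (325,350), which matches the oblique view. Lowering.

Call:
move_arm([
  [0,0,0,0.2,0,1.5,-1],
  [0,0,0,0.2,0,3.5,-1],
  [0,0,0,0.2,0,5,-1],
  [0,0,0,0.2,0,6.2,-1],
  [0,0,0,0.2,0,6.2,-1],
])

```text
time_s: 15.8
position: [0.6185, -0.3112, 0.1995]
tool_rot: [[-0.142, 0.99, -0.004], [0.99, 0.142, 0.003], [0.004, -0.003, -1.0]]
ft_force: [0.5, 1.1, -3.6]
grip_width: 0.0133
gripper_force: 34.9
```

Call:
move_arm([
  [0,0,0,0,0,0.2,-1],
  [0,0,0,0,0,0.4,-1],
  [0,0,0,0,0,0.6,-1],
  [0,0,0,0,0,0.6,-1],
])

```text
time_s: 16.2
position: [0.6191, -0.3127, 0.1959]
tool_rot: [[-0.141, 0.99, 0.0], [0.99, 0.141, -0.0], [-0.0, 0.0, -1.0]]
ft_force: [0.1, -0.7, -2.3]
grip_width: 0.0137
gripper_force: 35.0
```

Call:
move_arm([
  [0,0,0,-0.1,0,0.2,-1],
  [0,0,0,-0.1,0,0.4,-1],
  [0,0,0,-0.1,0,0.4,-1],
])

```text
time_s: 16.5
position: [0.6191, -0.3138, 0.1915]
tool_rot: [[-0.141, 0.99, -0.0], [0.99, 0.141, 0.0], [0.0, -0.0, -1.0]]
ft_force: [0.7, -1.0, -3.8]
grip_width: 0.0132
gripper_force: 35.0
```

Call:
move_arm([
  [0,0,0,0,0,0.2,-1],
  [0,0,0,0,0,0.35,-1],
  [0,0,0,0,0,0.35,-1],
])

```text
time_s: 16.8
position: [0.6192, -0.3138, 0.1882]
tool_rot: [[-0.141, 0.99, -0.0], [0.99, 0.141, 0.0], [0.0, -0.0, -1.0]]
ft_force: [-0.2, 0.0, -3.1]
grip_width: 0.0135
gripper_force: 35.0
```

Around the collar with no contact. Ribs are expected at about 0.186.

Call:
move_arm([
  [0,0,0,0,0,0.2,-1],
  [0,0,0,0,0,0.3,-1],
  [0,0,0,0,0,0.3,-1],
])

```text
time_s: 17.1
position: [0.6193, -0.3137, 0.1864]
tool_rot: [[-0.141, 0.99, 0.001], [0.99, 0.141, -0.001], [-0.001, 0.001, -1.0]]
ft_force: [-2.3, 1.5, 3.3]
grip_width: 0.0135
gripper_force: 36.0
```

Call:
move_arm([
  [0,0,-1.2,0,0,0,-1],
  [0,0,-2.4,0,0,0,-1],
  [0,0,-3.6,0,0,0,-1],
  [0,0,-4.5,0,0,0,-1],
  [0,0,-4.5,0,0,0,-1],
])

```text
time_s: 17.6
position: [0.6194, -0.3138, 0.1855]
tool_rot: [[-0.219, 0.976, 0.0], [0.976, 0.219, -0.001], [-0.001, 0.0, -1.0]]
ft_force: [0.9, -0.7, 3.8]
grip_width: 0.0134
gripper_force: 36.0
```

Call:
move_arm([
  [0,0,-1,0,0,0,-1],
  [0,0,-1.5,0,0,0,-1],
  [0,0,-1.5,0,0,0,-1],
])

```text
time_s: 17.9
position: [0.6192, -0.3136, 0.1854]
tool_rot: [[-0.244, 0.97, -0.0], [0.97, 0.244, 0.0], [0.0, -0.0, -1.0]]
ft_force: [1.3, 2.0, 4.6]
grip_width: 0.0132
gripper_force: 36.1
```

Call:
move_arm([
  [0,0,-1,0,0,0,-1],
  [0,0,-1.5,0,0,0,-1],
  [0,0,-1.5,0,0,0,-1],
])

```text
time_s: 18.2
position: [0.619, -0.3136, 0.1843]
tool_rot: [[-0.269, 0.963, -0.001], [0.963, 0.269, 0.001], [0.001, -0.001, -1.0]]
ft_force: [0.6, -0.2, -3.6]
grip_width: 0.0135
gripper_force: 35.0
```

Notches found at 15.6°. Lowering to about 0.1784.

Call:
move_arm([
  [0,0,-0.4,0,0,0.15,-1],
  [0,0,-0.4,0,0,0.3,-1],
  [0,0,-0.4,0,0,0.4,-1],
])

```text
time_s: 18.5
position: [0.6191, -0.3136, 0.1809]
tool_rot: [[-0.275, 0.961, -0.001], [0.961, 0.275, 0.001], [0.001, -0.0, -1.0]]
ft_force: [0.6, -0.6, -2.7]
grip_width: 0.0135
gripper_force: 35.0
```

Call:
move_arm([
  [0,0,0,0,0,0.15,-1],
  [0,0,0,0,0,0.3,-1],
  [0,0,0,0,0,0.35,-1],
])

```text
time_s: 18.8
position: [0.6193, -0.3136, 0.1787]
tool_rot: [[-0.276, 0.961, 0.001], [0.961, 0.276, -0.001], [-0.001, 0.001, -1.0]]
ft_force: [-2.1, 2.1, 3.0]
grip_width: 0.0131
gripper_force: 35.8
```

Contact is at the home height. A last light press, then release.

Call:
move_arm([
  [0,0,0,0,0,0.1,-1],
  [0,0,0,0,0,0.1,-1],
])

```text
time_s: 19.0
position: [0.6193, -0.3136, 0.1786]
tool_rot: [[-0.276, 0.961, 0.001], [0.961, 0.276, -0.001], [-0.002, 0.001, -1.0]]
ft_force: [-3.6, 4.0, 6.7]
grip_width: 0.0132
gripper_force: 36.4
```

Call:
move_arm([
  [0,0,0,0,0,-0.2,-1],
  [0,0,0,0,0,-0.2,0],
  [0,0,0,0,0,-0.2,0],
  [0,0,0,0,0,-0.2,0],
  [0,0,0,0,0,-0.2,0],
])

```text
time_s: 19.5
position: [0.6192, -0.3137, 0.1788]
tool_rot: [[-0.276, 0.961, -0.0], [0.961, 0.276, 0.0], [0.0, -0.0, -1.0]]
ft_force: [-0.5, -0.2, -0.6]
grip_width: 0.0429
gripper_force: 0.0
```

Call:
move_arm([
  [0,0,0,0,0,-2,0],
  [0,0,0,0,0,-6,0],
  [0,0,0,0,0,-10,0],
  [0,0,0,0,0,-12,0],
  [0,0,0,0,0,-12,0],
])

```text
time_s: 20.0
position: [0.6198, -0.3141, 0.3025]
tool_rot: [[-0.276, 0.961, 0.005], [0.961, 0.276, -0.004], [-0.005, 0.004, -1.0]]
ft_force: [0.3, -0.3, -0.4]
grip_width: 0.043
gripper_force: 0.0
```

```bash
python3 - <<'E'
from h import *
c=env.get_image('scene');w=env.get_image('wrist')
b=cv2.resize(c['color'][150:270,340:450],(440,480),interpolation=cv2.INTER_CUBIC);a=cv2.resize(w['color'][90:270,235:400],(360,393))
im=np.zeros((480,800,3),np.uint8);im[:,:440]=b;im[:393,440:]=a
cv2.imwrite('pics/p3.png',im[:,:,::-1]);s=env.observe();print(s['time_s'],s['position'],s['ft_force'])
E
```

```text
20.1 [ 0.61914081 -0.31363554  0.29798864] [-0.42762076 -0.05178105 -1.11487275]
```

View pics/p3.png

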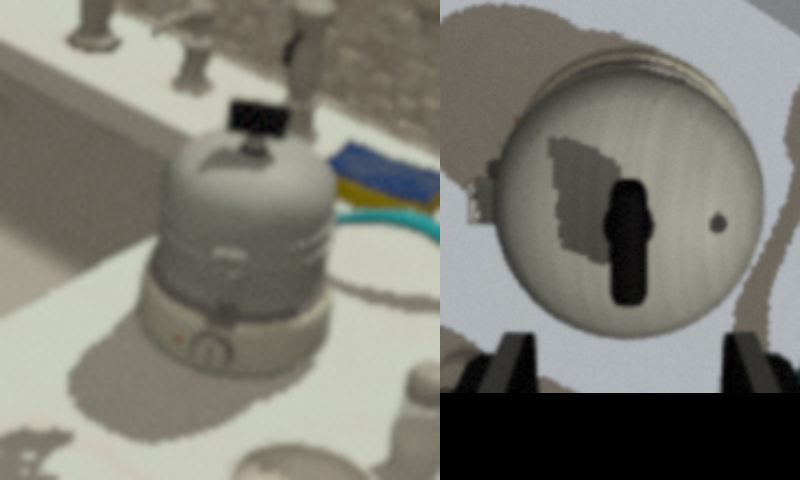

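The basket and lid sit closed and level on the base, with the tabs in line at (230,255) and (222,310). The gripper is clear of everything.

```bash
python3 -c "
from rig import env
print(env.close_job())"
```

```text
the job is handed in; nothing more can be done
None
```

The steamer is back together and handed in at about 20 s: the basket dropped over the tray's ribs and the lid over the basket's ribs, both down at their expected home heights with only light pressing. I didn't touch the other things on the worktop.

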